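# Pack a castor, slide the case shut and clamp its cover

### The job

Stand the castor on its mounting plate in the open bin of the grey kit case, setting it down rather than dropping it, and let go. Then slide the metal cover along its rails until it is fully home against the end stop, and last swing the hold-down clamp over and press it firmly, but without straining it, onto the cover, so that its rubber pad goes on gripping the cover by itself after you let go. Leave the bare wheel, the jar and the spanner where they are.

Things in the scene. Friction and masses are not known exactly. Their poses are not given: they have to be found in the camera images.
- case: Grey plastic kit case fixed to the bench, 164 x 315 mm (x by y: y -150..165), 101.5 mm high. Origin at bench level, z up. Open bin at its -y end; the +y half is closed (top at z = 90) and the open cover parks on it. Rail lips along both long sides (inward to |x| = 63, z 97.5..101.5) hold the cover: it only slides along y, with 1 to 1.5 mm play. Stops for the cover's edges at y = -138 and +152.
- bin_floor (a point): Centre of the open bin's floor, 12 mm above the bench (case frame 0, -67.5, 12 mm); axes as the case. Inside, the bin spans x -60..60, y -130..-5 mm in the case frame; 78 mm deep below the cover.
- cover: Flat aluminium sliding cover, 141 x 150 mm (x by y), 6 mm thick, 0.2 to 0.45 kg, captive in the rails. Origin: centre of its underside, axes as the case. Starts open by 105 to 130 mm towards the case's +y. Fully home, its leading (-y) edge meets the end stop and its origin is at y = -63, z = 90 mm in the case frame.
- cover_grip (a point): On the cover's upright grip rib (60 mm along x, 10 mm thick along y, rising 32 mm above the cover's upper face), 60 mm towards +y from the cover's centre: point 30 mm above the underside, so 24 mm above the cover's upper face and 8 mm below the rib's top.
- clamp_angle (a joint): Angle (rad) of the steel hold-down clamp lever hinged at the case's -y end about the case's x axis. 1.57: upright; more: leaning outward (-y); near 0: lying level towards +y, its pad on the cover. The stiff hinge stays where left (friction 0.35 N m) and goes to -0.2 with nothing under the pad; the pad's screw setting varies, so where it grips (within 0.2 of level) has to be felt.
- clamp: Steel hold-down clamp. Origin: middle of its hinge pin (case frame 0, -160, 110 mm); y along the lever away from the hinge, x as the case, z to the lever's upper/outer side. Lever 16 mm wide, 10 mm thick (z 0..10 mm). 55 mm from the hinge an adjustable screw spindle carries a rubber pad, 18 mm across, 12 to 21 mm below the origin's level: its setting differs each time.
- clamp_bar (a point): Centre of the round cross bar (12 mm thick, 56 mm long along the case's x) at the free end of the clamp lever, 90 mm from the hinge; y points along the lever away from the hinge, z to its upper/outer side. The lever between is 16 mm wide, 10 mm thick.
- castor: Steel castor standing wheel up on its square mounting plate (52 x 52 x 4 mm). Origin: centre of the plate's underside, z up. Two fork cheeks, outer faces 32 mm apart along its x, 26 mm wide along y, up to z = 56 mm; black wheel between them, 50 mm across, 22 mm wide, axle along x at z = 45 mm; 70 mm high in all; 0.15 to 0.31 kg.
- bare_wheel: Bystander: bare wheel without fork, lying flat, 54 mm across, 24 mm high. Origin: underside centre.
- jar: Bystander: white jar with a steel cap, 60 mm across, 75 mm high. Origin: underside centre.
- spanner: Bystander: steel spanner 170 mm long lying on the bench beyond the case. Origin at its middle, underside.
Not all that is in view belongs to the job. What is shaped like the castor but blue is not meant.

How it is judged:
On the way, in this order (a step that is already met when the one before it is completed fails the run):
1. the castor stands on its plate on the bin's floor, let go of (x of castor in the frame of case between -0.05 and 0.05 m and y of castor in the frame of case between -0.125 and -0.01 m and z of castor in the frame of case between 0.006 and 0.018 m and angle between castor's own z axis and vertical below 0.15 rad and contact force between the fingers and castor below 0.1 N), for 0.2 s.
2. the cover is home against the end stop (within 3 mm), the castor still standing in the bin (x of castor in the frame of case between -0.05 and 0.05 m and y of castor in the frame of case between -0.125 and -0.01 m and z of castor in the frame of case between 0.006 and 0.018 m and angle between castor's own z axis and vertical below 0.15 rad and y of cover in the frame of case below -0.06 m and z of cover in the frame of case between 0.086 and 0.095 m and angle between the z axis of cover and the z axis of case, either way round below 0.05 rad), for 0.2 s.
3. the clamp's pad presses on the closed cover with more than 2 N (all of step 2 and contact force between clamp and cover above 2 N), for 0.2 s.
At the end, for the whole second after the job is handed in: The castor stands upright (within 0.15 rad) on its plate on the bin's floor; the cover is within 3 mm of its end stop, flat in its rails; the clamp is down (below 0.25 rad) and its pad presses on the cover with more than 2 N by itself; everything is released and at rest (all of step 3 and value of joint clamp_angle below 0.25 rad and linear speed of each of cover, castor below 0.02 m/s and contact force between the fingers and castor below 0.1 N and contact force between the fingers and cover below 0.1 N); the robot touches nothing.
It fails at once if the castor is dropped (falls faster than 0.7 m/s out of the fingers, a drop of some 25 mm) (linear speed of castor above 0.7 m/s and contact force between the fingers and castor below 0.1 N).
It fails at once if the clamp's pad is forced onto the cover with more than 50 N (contact force between clamp and cover above 50 N).
It fails at once if the bare wheel is moved by more than 30 mm (distance of bare_wheel from where it was at the start of the episode above 0.03 m).
It fails at once if the jar is moved by more than 30 mm (distance of jar from where it was at the start of the episode above 0.03 m).
It fails at once if the spanner is moved by more than 30 mm (distance of spanner from where it was at the start of the episode above 0.03 m).
It also fails if it takes over 72 s, if anything falls off the work surface, if the arm or the gripper's body presses on something with over 40 N, if the wrist force passes 120 N, or if a joint passes its speed limit or range.

### The arm

A 6-joint arm with a two-finger parallel gripper is mounted at the origin on the work surface. World frame = base frame: x ahead of the robot, y to its left, z up, the work surface at z = 0. Lengths are in m, angles in rad, forces in N, time in s.
With the tool pointing down it reaches from about 0.3 to 0.875 m from the base axis. Payload 6.4 kg.
Tool frame: the origin (TCP) lies midway between the tips of the shut fingers; the grasp point (between the pads) lies 19 mm behind it; z points along the fingers, y is the direction in which the jaws open and shut (so a half turn about z gives the same grasp; the last joint's range is limited). The gripper opens to 85 mm and grips with 20 to 120 N. Pads are 22 mm wide; open, the fingers measure 114 mm over their backs; the gripper's body (76 mm by 85 mm) begins 54 mm behind the grasp point. The pads swing forward as they close: fully open they stand 13 mm farther back than shut.
Start: joints at [0.931, 0.181, 1.607, -0, 1.354, -0.206], TCP at [0.242, 0.522, 0.231] pointing down, gripper open.
Joint ranges: [-2.99, 2.99], [-0.89, 2.07], [0.3, 2.58], [-1.14, 4.28], [0, 2.63], [-3.12, 3.12]. Speed limits (rad/s): [2.57, 2.57, 3.01, 3.14, 3.14, 3.14].

### API

Orientations are given as a rotation vector (axis times angle).
In Python, from plant import r gives the robot as it stands.
- The arm moves only by the tool jog_arm, never from a script. Its argument "series" is a list that holds one entry, the list of rows, each a list of 7 numbers: the opening, from -1 (shut) to 1 (fully open), then the shift along the tool's x, y, z in mm, then the turn, a rotation vector about the tool's x, y, z in rad. A call has 1 to 10 rows; each row is the pose to reach, as a shift and turn from the pose commanded when the call began, along the tool's axes at that moment; what a row does not reach only later rows make up. A row lasts 1/10 s, in which the tool goes at most 50 mm and 8.59 degrees, less where a joint would pass 70% of its speed; a pose out of reach is approached as far as the arm can. A call with a gripper value outside its range is refused whole. The fingers move at their own pace and stop on an object; "grip_force" is the grip in N (left out, the last holds). Time passes only in rows, so rows that repeat a pose let the fingers close. It gives the time, the measured TCP pose, the force and the opening at its end, in the units of the state.
- r.state(): the state, without advancing time (a new reading comes with each control period).
- r.capture(name): name is "scene" or "top"; returns the picture (400x640x3 uint8, blue, green, red); there is no depth.
- r.calibration(name): a dict with "fov_y" (degrees; the focal length in pixels is half the picture's height over the tangent of half this angle, whatever the lens; pixels are square), "cx", "cy" (the principal point, pixels), "R" (3x3) and "t" (3): a world point X has camera coordinates R X + t. Camera axes: x right, y down, z forward; pixel columns grow to the right and rows downward; lengths in m; the calibration is good to about 2 mm. A picture is of the moment at which its call begins. calibration takes no time and is no camera call.
- r.sign_off(): hands the job in, once; it reports no verdict.
The state is a dict: "t": time; "q": joint angles; "qvel": joint speeds; "effort": joint torques, N m; "tool_pos": TCP position; "tcp_rot": TCP orientation; "contact_force": force on the tool from outside, world axes, zero at the start; "wrist_torque": the same for the moment, N m; "width": finger opening in m.
Only numpy, scipy, OpenCV 4.12 (cv2) and the standard library are available. Lean on these libraries where they do the work, as an engineer would, in place of code of your own. Each camera call takes 0.05 s, during which the arm holds its last target. There are 200 camera calls.

## Working session

There is one attempt and no reset: what is moved stays moved. The work goes in short steps, Python scripts to look and compute and a tool call to move; the robot and the scene stay as the last step left them, time stands still between calls to the robot, and variables do not carry over. Pictures are saved under pics/ and viewed, on a budget of 10 in all, crops included, one or two more only if the job needs it, and the job is handed in when it is done.

Besides the shell and the picture viewer there is one more tool, called after "Request:" as name(argument=value, ...) on one line, values as JSON. jog_arm: Moves the arm, as the interface text tells. Its arguments: {"type":"object","properties":{"series":{"type":"array"},"grip_force":{"type":"number"}},"required":["series"]}

```bash
ls; mkdir -p pics
python3 - <<'E'
from plant import r
import cv2
for n in("scene","top"):
    im=r.capture(n); cv2.imwrite(f"pics/{n}0.png",im)
    c=r.calibration(n); print(n,c)
print(r.state())
E
```

```text
pics
scene {'fov_y': 55.124210478583386, 'cx': 320.8861548214556, 'cy': 197.26963978072015, 'R': array([[ 0.72456258,  0.68893686, -0.01936682],
       [ 0.39207646, -0.43513568, -0.81051403],
       [-0.56682019,  0.57967486, -0.58539895]]), 't': array([-0.47972796, -0.15882849,  1.46648753])}
top {'fov_y': 42.36047153235576, 'cx': 320.2117654681099, 'cy': 198.82237792410004, 'R': array([[-1.57124852e-03, -9.99923846e-01,  1.22406760e-02],
       [-9.87341699e-01, -3.90128844e-04, -1.58607116e-01],
       [ 1.58599813e-01, -1.23349410e-02, -9.87265896e-01]]), 't': array([0.04055795, 0.64835531, 1.40341179])}
{'t': 0.1, 'q': array([ 9.30700405e-01,  1.81488310e-01,  1.60791390e+00,  6.71679624e-06,
        1.35381518e+00, -2.06300960e-01]), 'qvel': array([ 4.03907634e-04, -1.89992575e-03, -1.35706205e-03,  3.17542428e-05,
        1.35590891e-03, -1.91703879e-03]), 'effort': array([-1.43120407e-03, -4.45880806e+01, -3.52239740e+01, -3.89611023e-04,
        4.12968991e-03, -5.41846964e-05]), 'tool_pos': array([0.24135679, 0.52133588, 0.23045928]), 'tcp_rot': array([-6.75930532e-01, -3.06732577e+00,  2.32225281e-03]), 'contact_force': array([ 0.08595705, -0.06615477,  0.37330952]), 'wrist_torque': array([-0.03841296, -0.09555989, -0.06115914]), 'width': 0.08516353202442638}
```

View pics/scene0.png

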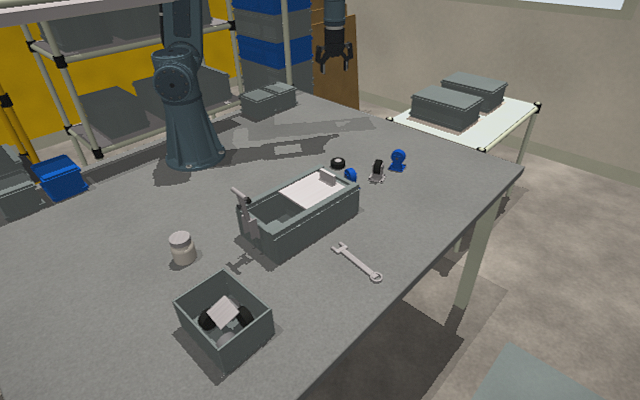

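View pics/top0.png

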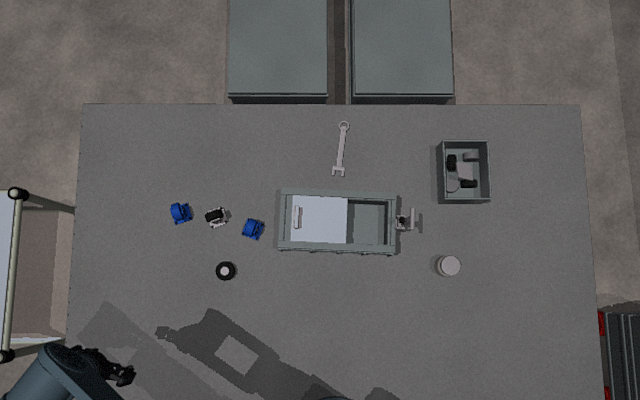

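Candidates for the castor, by top-view pixel:
- Steel and black castor, (216,216).
- Blue look-alikes, (180,212) and (254,228).
- Bare wheel, (226,271).
- Parts in the tray, (463,172).

I choose (216,216) because it is steel, upright and not blue. A close crop will check it.

```bash
cat > h.py <<'E'
import numpy as np, cv2
from plant import r
from scipy.spatial.transform import Rotation as Ro
def K(n):
    c=r.calibration(n); return c, 200/np.tan(np.radians(c['fov_y']/2))
def ray(n,u,v,z):
    c,f=K(n); R,t=c['R'],c['t']; o=-R.T@t
    d=R.T@np.array([(u-c['cx'])/f,(v-c['cy'])/f,1]); return o+d*(z-o[2])/d[2]
def proj(n,X):
    c,f=K(n); p=c['R']@np.asarray(X,float)+c['t']; return np.array([c['cx']+f*p[0]/p[2],c['cy']+f*p[1]/p[2]])
E
python3 - <<'E'
from h import *
a=cv2.imread('pics/top0.png'); b=cv2.imread('pics/scene0.png')
A=cv2.resize(a[185:265,160:420],None,fx=3,fy=3,interpolation=cv2.INTER_CUBIC)
B=cv2.resize(b[140:190,320:420],None,fx=7.8,fy=6,interpolation=cv2.INTER_CUBIC)
C=np.zeros((600,800,3),np.uint8); C[:240,:780]=A; C[250:550,:780]=B
cv2.imwrite('pics/crop1.png',C)
for u,v,z in((216,216,.06),(180,212,.06),(254,228,.06),(226,271,.024),(448,266,.075),(340,150,0)): print(u,v,ray('top',u,v,z).round(3))
E
```

```text
216 216 [0.599 0.33  0.06 ]
180 212 [0.61 0.43 0.06]
254 228 [0.565 0.224 0.06 ]
226 271 [0.448 0.304 0.024]
448 266 [ 0.459 -0.307  0.075]
340 150 [ 0.803 -0.019  0.   ]
```

View pics/crop1.png

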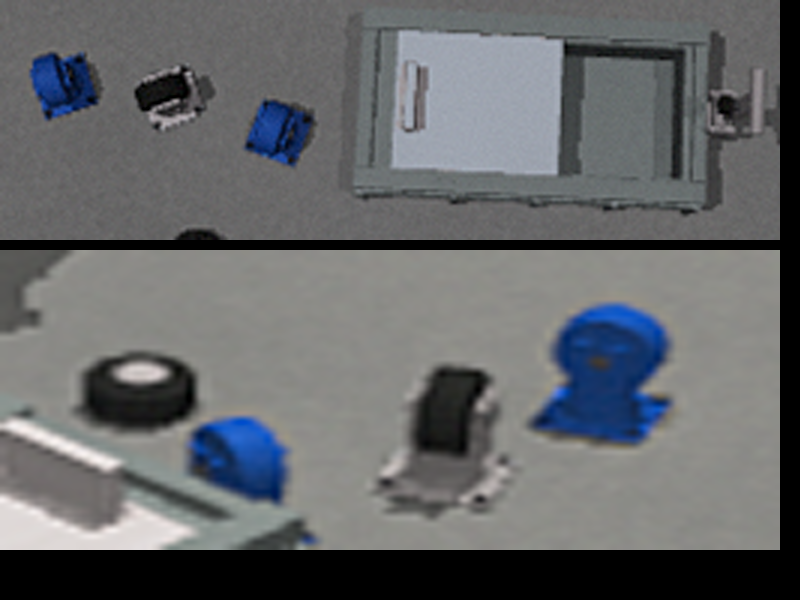

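The crop shows the steel-and-black castor upright on its plate at top pixel (216,216), with blue ones either side. The cover is white with its rib near (297,217), the bin is open at (370,220), and the clamp leans outward at (405,218). Next I measure the castor, case, cover and clamp.

Run:
```python
from h import *
a=cv2.imread('pics/top0.png'); b=cv2.imread('pics/scene0.png')
print('cam',[(-K(n)[0]['R'].T@K(n)[0]['t']).round(3) for n in('top','scene')])
def comp(m,x0,y0,x1,y1):
    z=np.zeros(m.shape,np.uint8); z[y0:y1,x0:x1]=m[y0:y1,x0:x1]
    n,l,s,c=cv2.connectedComponentsWithStats(z); i=1+np.argmax(s[1:,4]); return (l==i).astype(np.uint8),s[i],c[i]
def world(n,m,z):
    v,u=np.nonzero(m); return np.array([ray(n,x,y,z) for x,y in zip(u,v)])
# wheel
g=a.max(2); mk,s,c=comp(g<60,200,200,235,232); print('top wheel',s,c, ray('top',*c,.045).round(4))
W=world('top',mk,.045)[:,:2]; w,v=np.linalg.eigh(np.cov(W.T)); print('axis',v[:,1],np.sqrt(w*12))
g=b.max(2); mk,s,c2=comp(g<60,368,155,388,180); print('scene wheel',s,c2, ray('scene',*c2,.045).round(4))
# cover
mk,s,c=comp(a.min(2)>140,280,185,352,250); print('cover',s,c)
cn=max(cv2.findContours(mk,0,2)[0],key=cv2.contourArea); bx=cv2.boxPoints(cv2.minAreaRect(cn))
P=np.array([ray('top',*p,.096) for p in bx]); print(bx.round(1).tolist(),P.round(4).tolist(),[np.linalg.norm(P[i]-P[i-1]).round(4) for i in range(4)])
# case hue
hsv=cv2.cvtColor(a,cv2.COLOR_BGR2HSV); print(hsv[195,290:400:12].tolist(),hsv[260,290:400:20].tolist())
C=np.vstack([cv2.resize(a[180:262,270:430],None,fx=5,fy=4,interpolation=cv2.INTER_CUBIC),cv2.resize(b[165:265,225:371],(800,272),interpolation=cv2.INTER_CUBIC)])
cv2.imwrite('pics/crop2.png',C); print(C.shape)
```

```text
cam [array([0.418, 0.058, 1.488]), array([ 1.241, -0.589,  0.72 ])]
top wheel [205 207  19  17 173] [214.31791908 215.38728324] [0.6022 0.3377 0.045 ]
axis [-0.28430981  0.95873246] [0.03220534 0.04980687]
scene wheel [373 160  10  15 100] [377.03 166.61] [0.6061 0.3346 0.045 ]
cover [ 291  195   56   48 2381] [319.5749685  218.94372113]
[[290.20001220703125, 240.1999969482422], [292.3999938964844, 194.6999969482422], [347.20001220703125, 197.39999389648438], [345.0, 242.89999389648438]] [[0.5282, 0.1218, 0.096], [0.6525, 0.1167, 0.096], [0.6452, -0.0331, 0.096], [0.5209, -0.0259, 0.096]] [np.float64(0.1478), np.float64(0.1245), np.float64(0.1499), np.float64(0.1245)]
[[97, 22, 103], [106, 22, 129], [66, 15, 86], [81, 16, 109], [98, 18, 116], [96, 11, 115], [94, 18, 113], [86, 16, 115], [94, 16, 112], [30, 3, 79]] [[150, 2, 107], [150, 2, 107], [150, 2, 106], [60, 2, 105], [100, 7, 108], [120, 2, 106]]
(600, 800, 3)
```

View pics/crop2.png

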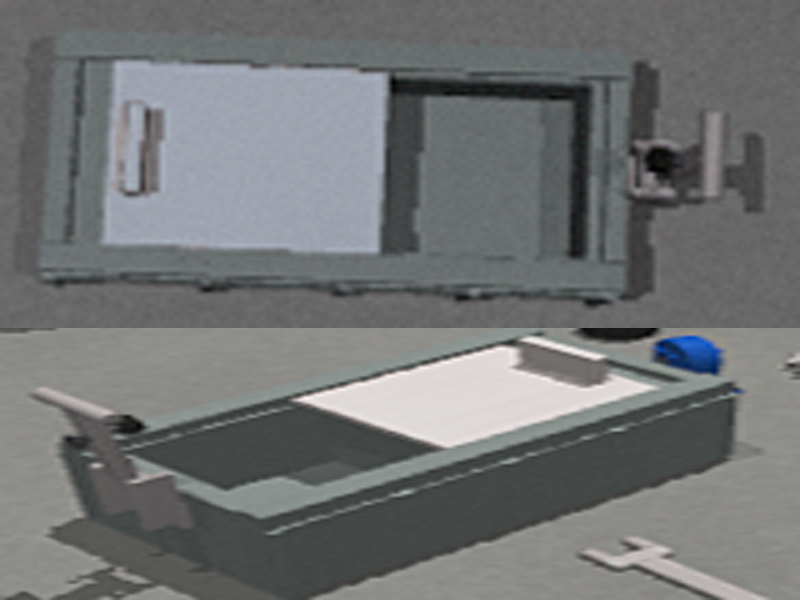

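```bash
cat >> h.py <<'E'
PSI=-0.049
def go(p,ang,pos=None,Rm=None):
    """jog (tool mm, rad) from the present pose to TCP p, tool down, jaws along world angle ang"""
    s=r.state(); pos=s['tool_pos'] if pos is None else pos; Rm=Ro.from_rotvec(s['tcp_rot']) if Rm is None else Rm
    best=None
    for a in(ang,ang+np.pi):
        y=np.array([np.cos(a),np.sin(a),0]); z=np.array([0,0,-1.]); T=Ro.from_matrix(np.c_[np.cross(y,z),y,z])
        d=(Rm.inv()*T).as_rotvec()
        if best is None or np.linalg.norm(d)<np.linalg.norm(best[0]): best=(d,T)
    print('shift',(Rm.inv().apply(np.asarray(p)-pos)*1000).round(1),'turn',best[0].round(3)); return np.asarray(p),best[1]
def rows(pts):
    """rows for several (p,ang), all from the present pose"""
    for p,a in pts: go(p,a)
E
python3 - <<'E'
from h import *
from scipy.optimize import least_squares
px=lambda x,y:(270+(x+.5)/5-.5,180+(y+.5)/4-.5)
L=ray('top',*px(48,154),.1015);R_=ray('top',*px(632,178),.1015);print('ends',L.round(4),R_.round(4),np.linalg.norm(L-R_))
Y=np.array([-np.sin(PSI),np.cos(PSI),0]);X=np.array([Y[1],-Y[0],0])
cov=np.array([.5867,.0449,0]); mid=(L+R_)/2
yo=mid@Y-7.5e-3; O=X*(cov@X)+Y*yo; print('case origin',O.round(4),'from ends x',(mid@X).round(4),(cov@X).round(4))
print('cover y in case',cov@Y-yo)
t=px(713,155); s=(225+(88+.5)/5.48-.5,165+(80.5+.5)/2.72-.5)
f=least_squares(lambda q:np.r_[proj('top',q)-t,proj('scene',q)-s],[.57,-.2,.19]); B=f.x; print('bar',B.round(4),f.fun.round(1),'case',((B-O)@X).round(4),((B-O)@Y).round(4))
go([.604,.336,.15],np.arctan2(.284,.959)); go([.604,.336,.024],np.arctan2(.284,.959))
E
```

```text
ends [0.5875 0.1517 0.1015] [ 0.5711 -0.1641  0.1015] 0.3161716900283459
case origin [ 0.5838 -0.0139  0.    ] from ends x 0.5789 0.5838
cover y in case 0.058884537381707444
bar [ 0.5774 -0.1883  0.193 ] [-1.  -0.7 -1.2  0.1] case 0.0021 -0.1745
shift [-407.   -15.6   80.3] turn [-0.002  0.     0.849]
shift [-407.   -15.4  206.3] turn [-0.002  0.     0.849]
```

Request:
jog_arm(series=[[[1,-45,-2,9,0,0,0.1],[1,-90,-4,18,0,0,0.2],[1,-135,-6,27,0,0,0.3],[1,-180,-8,36,0,0,0.4],[1,-225,-10,45,0,0,0.5],[1,-270,-12,54,0,0,0.6],[1,-315,-13,63,0,0,0.7],[1,-360,-14,72,0,0,0.8],[1,-400,-15,80,-0.002,0,0.849],[1,-407,-15.5,80,-0.002,0,0.849]]])

```text
t: 1.1
tool_pos: [0.6073, 0.333, 0.1489]
tcp_rot: [1.886, 2.512, -0.001]
contact_force: [-0.6, -0.2, -1.0]
width: 0.0855
```

Request:
jog_arm(series=[[[1,0,0,0,0,0,0]]])

```text
t: 1.2
tool_pos: [0.605, 0.3353, 0.1501]
tcp_rot: [-1.882, -2.515, -0.001]
contact_force: [-0.5, -0.2, 0.4]
width: 0.0853
```

Run:
```python
from h import *
s=r.state();print(s['t'],s['tool_pos'],s['contact_force'],s['q'].round(2)); go([.604,.336,.024],np.arctan2(.284,.959))
a=r.capture('top');b=r.capture('scene')
C=np.zeros((600,800,3),np.uint8)
C[:300]=cv2.resize(a[180:255,150:290],(800,300)); C[300:]=cv2.resize(b[120:200,320:430],(800,300)); cv2.imwrite('pics/c3.png',C)
```

```text
1.2 [0.605008   0.33529965 0.15010975] [-0.53593374 -0.21124507  0.40560756] [0.33 0.51 1.35 0.   1.28 0.05]
shift [  0.9  -0.8 126.1] turn [-0.    -0.001 -0.002]
```

View pics/c3.png

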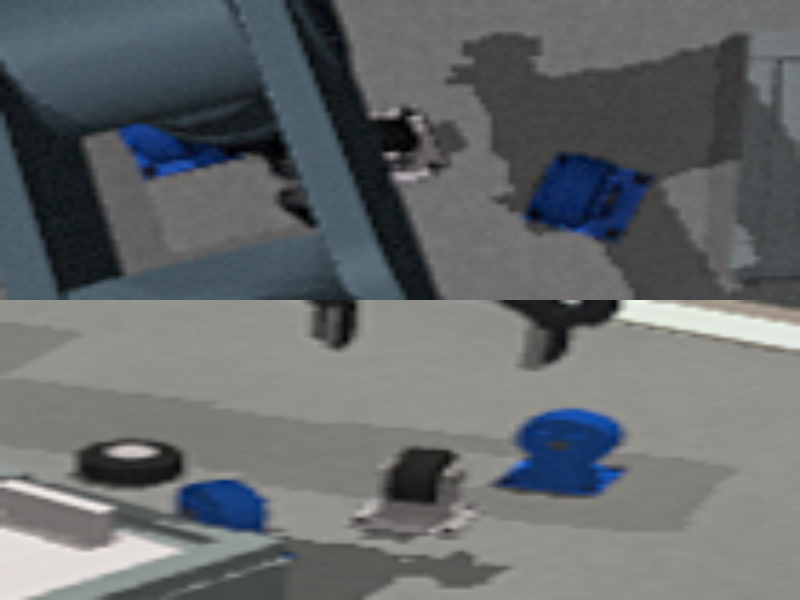

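The fingers straddle the castor: finger tips at crop (330,340) and (535,355), castor below at (425,480). Descend and grip.

Request:
jog_arm(series=[[[1,0,0,40,0,0,0],[1,0,0,80,0,0,0],[1,0,0,110,0,0,0],[1,0,0,126,0,0,0],[1,0,0,126,0,0,0],[-1,0,0,126,0,0,0],[-1,0,0,126,0,0,0],[-1,0,0,126,0,0,0],[-1,0,0,126,0,0,0],[-1,0,0,126,0,0,0]]], grip_force=40)

```text
t: 2.3
tool_pos: [0.6058, 0.3372, 0.0274]
tcp_rot: [1.879, 2.516, 0.006]
contact_force: [-1.0, -0.7, 5.1]
width: 0.032
```

Request:
jog_arm(series=[[[-1,0,0,0,0,0,0],[-1,0,0,0,0,0,0]]])

```text
t: 2.5
tool_pos: [0.6057, 0.3372, 0.0274]
tcp_rot: [1.879, 2.516, 0.006]
contact_force: [-1.6, 0.9, 7.2]
width: 0.0321
```

Request:
jog_arm(series=[[[-1,0,0,-10,0,0,0],[-1,0,0,-40,0,0,0],[-1,0,0,-85,0,0,0],[-1,0,0,-130,0,0,0],[-1,0,0,-150,0,0,0],[-1,0,0,-150,0,0,0],[-1,0,0,-150,0,0,0]]])

```text
t: 3.2
tool_pos: [0.6039, 0.3364, 0.1748]
tcp_rot: [1.88, 2.517, 0.002]
contact_force: [-0.5, -0.2, -3.1]
width: 0.0322
```

Run:
```python
from h import *
s=r.state();print(s['t'],s['tool_pos'],s['contact_force'],s['width'])
Y=np.array([-np.sin(PSI),np.cos(PSI),0]);X=np.array([Y[1],-Y[0],0]);O=np.array([.5838,-.0139,0])
p=O-.075*Y; print(p)
go(p+[0,0,.174],PSI);go(p+[0,0,.0394],PSI)
b=r.capture('scene'); cv2.imwrite('pics/c4.png',cv2.resize(b[60:200,290:450],(686,600),interpolation=cv2.INTER_CUBIC))
```

```text
3.2 [0.60393    0.33636558 0.1747791 ] [-0.53548682 -0.22137739 -3.10904434] 0.03219072514565351
[ 0.58012647 -0.08880998  0.        ]
shift [-4.009e+02 -1.436e+02  3.000e-01] turn [ 0.001 -0.001  0.337]
shift [-401.  -143.7  134.9] turn [ 0.001 -0.001  0.337]
```

View pics/c4.png

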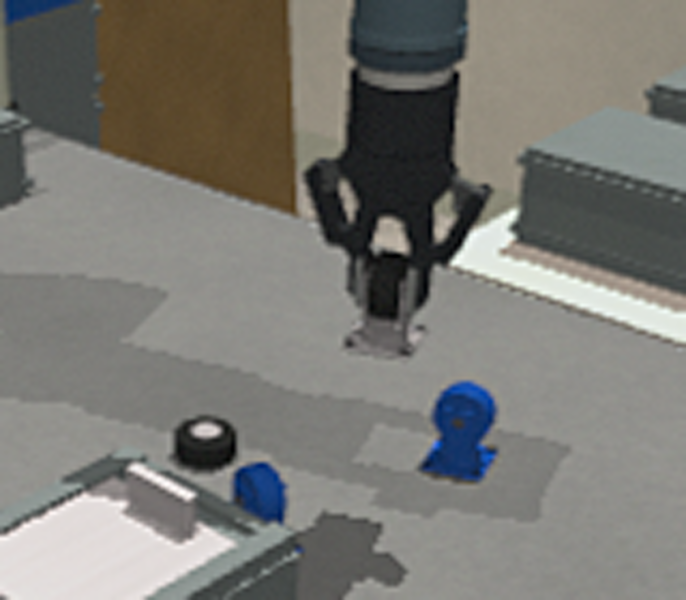

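The castor is held upright, plate level, at about crop (385,300), with 3 N carried. Carry it over the bin.

Request:
jog_arm(series=[[[-1,-42,-15,0,0,0,0.04],[-1,-84,-30,0,0,0,0.08],[-1,-126,-45,0,0,0,0.12],[-1,-168,-60,0,0,0,0.16],[-1,-210,-75,0,0,0,0.2],[-1,-252,-90,0,0,0,0.24],[-1,-294,-105,0,0,0,0.28],[-1,-336,-120,0,0,0,0.32],[-1,-375,-134,0,0,0,0.337],[-1,-401,-143.6,0,0,0,0.337]]])

```text
t: 4.25
tool_pos: [0.5786, -0.0911, 0.1719]
tcp_rot: [-2.275, -2.161, 0.001]
contact_force: [0.6, 0.3, -1.7]
width: 0.032
```

Request:
jog_arm(series=[[[-1,0,0,0,0,0,0],[-1,0,0,40,0,0,0],[-1,0,0,80,0,0,0],[-1,0,0,108,0,0,0],[-1,0,0,118,0,0,0],[-1,0,0,122,0,0,0],[-1,0,0,122,0,0,0]]])

```text
t: 4.95
tool_pos: [0.581, -0.0882, 0.0527]
tcp_rot: [-2.275, -2.167, -0.003]
contact_force: [-0.6, -0.0, -2.0]
width: 0.0322
```

Run:
```python
from h import *
s=r.state();print(s['t'],s['tool_pos'],s['contact_force'],s['width'])
p=np.array([.5801,-.0888,.0394]);go(p,PSI)
a=r.capture('top');b=r.capture('scene')
C=np.zeros((600,800,3),np.uint8)
C[:300]=cv2.resize(a[170:270,270:470],(800,300)); C[300:]=cv2.resize(b[110:260,210:410],(800,300)); cv2.imwrite('pics/c5.png',C)
```

```text
4.95 [ 0.58098556 -0.0881948   0.05271618] [-0.61900154 -0.02985228 -2.01253221] 0.0322444731687386
shift [-0.7 -0.9 13.3] turn [ 0.001 -0.001  0.   ]
```

View pics/c5.png

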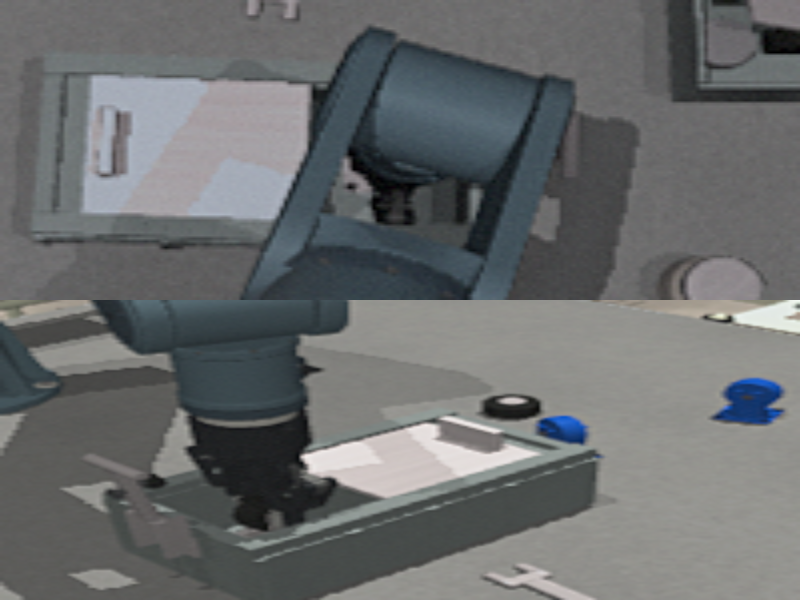

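The castor is in the bin with the clamp untouched (bar at crop (110,465)). About 13 mm remain, so I lower slowly until the floor is felt.

Request:
jog_arm(series=[[[-1,0,0,5,0,0,0],[-1,0,0,9,0,0,0],[-1,0,0,11,0,0,0],[-1,0,0,11,0,0,0]]])

```text
t: 5.45
tool_pos: [0.5805, -0.0884, 0.0414]
tcp_rot: [-2.275, -2.166, -0.003]
contact_force: [-0.3, 0.0, -2.8]
width: 0.0322
```

Request:
jog_arm(series=[[[-1,0,0,1.5,0,0,0],[-1,0,0,3,0,0,0],[-1,0,0,3,0,0,0]]])

```text
t: 5.75
tool_pos: [0.5811, -0.0885, 0.0394]
tcp_rot: [2.275, 2.166, 0.003]
contact_force: [-2.7, 1.5, 3.3]
width: 0.0322
```

Request:
jog_arm(series=[[[0.1,0,0,0,0,0,0],[0.3,0,0,0,0,0,0],[0.3,0,0,0,0,0,0],[0.3,0,0,0,0,0,0],[0.3,0,0,-8,0,0,0],[0.3,0,0,-35,0,0,0],[0.3,0,0,-80,0,0,0],[0.3,0,0,-125,0,0,0],[0.3,0,0,-165,0,0,0],[-1,0,0,-165,0,0,0]]])

```text
t: 6.75
tool_pos: [0.5844, -0.09, 0.2118]
tcp_rot: [2.266, 2.159, 0.012]
contact_force: [-0.1, -0.3, 0.6]
width: 0.0418
```

Run:
```python
from h import *
s=r.state();print(s['t'],s['tool_pos'],s['contact_force'],s['width'])
Y=np.array([-np.sin(PSI),np.cos(PSI),0]);X=np.array([Y[1],-Y[0],0]);O=np.array([.5838,-.0139,0])
# rib centre y = 59+60=119; face 124 ; TCP 19 mm clear of it
p=O+.146*Y
for q in(p+[0,0,.17],p+[0,0,.107],O+.120*Y+[0,0,.107],O+.016*Y+[0,0,.107]): print(q.round(4)); go(q,PSI)
```

```text
6.75 [ 0.58441937 -0.08999479  0.21180537] [-0.10459774 -0.32250249  0.60565049] 0.041817089285009865
[0.591  0.1319 0.17  ]
shift [222.1  -4.9  41.2] turn [0.014 0.003 0.   ]
[0.591  0.1319 0.107 ]
shift [222.2  -5.7 104.2] turn [0.014 0.003 0.   ]
[0.5897 0.106  0.107 ]
shift [196.2  -5.7 104.2] turn [0.014 0.003 0.   ]
[0.5846 0.0021 0.107 ]
shift [ 92.2  -5.8 104.5] turn [0.014 0.003 0.   ]
```

Request:
jog_arm(series=[[[-1,45,0,0,0,0,0],[-1,90,0,0,0,0,0],[-1,135,0,0,0,0,0],[-1,180,-1,10,0,0,0],[-1,210,-1,20,0,0,0],[-1,222,-1,25,0,0,0],[-1,222,-1,25,0,0,0],[-1,222,-1,25,0,0,0]]])

```text
t: 7.55
tool_pos: [0.5906, 0.1322, 0.179]
tcp_rot: [2.275, 2.166, 0.002]
contact_force: [-0.1, 0.5, 0.1]
width: 0.0001
```

Run:
```python
from h import *
s=r.state();print(s['t'],s['tool_pos'],s['contact_force'],s['width'])
Y=np.array([-np.sin(PSI),np.cos(PSI),0]);O=np.array([.5838,-.0139,0])
for q in(O+.146*Y+[0,0,.107],O+.016*Y+[0,0,.107]): print(q.round(4)); go(q,PSI)
a=r.capture('top');b=r.capture('scene')
C=np.zeros((600,800,3),np.uint8)
C[:300]=cv2.resize(a[170:270,260:460],(800,300)); C[300:]=cv2.resize(b[110:260,210:410],(800,300)); cv2.imwrite('pics/c6.png',C)
```

```text
7.55 [0.5905761  0.13218689 0.17904479] [-0.14600176  0.47934992  0.12905017] 0.00014333133890120158
[0.591  0.1319 0.107 ]
shift [-0.3  0.3 72. ] turn [ 0.001 -0.001 -0.   ]
[0.5846 0.0021 0.107 ]
shift [-130.3    0.3   72. ] turn [ 0.001 -0.001 -0.   ]
```

View pics/c6.png

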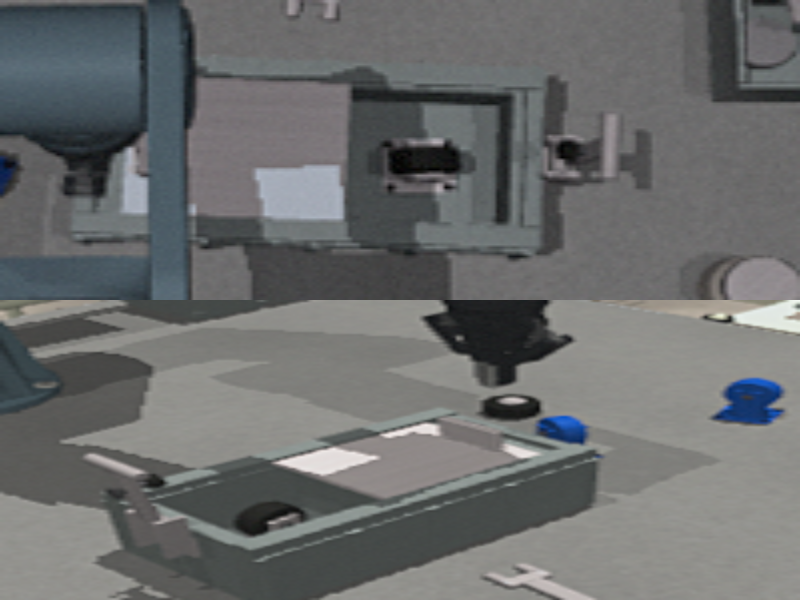

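The castor stands upright in the bin, at crop (425,165) in the top view. Now lower the shut fingers behind the rib and push.

Request:
jog_arm(series=[[[-1,0,0,35,0,0,0],[-1,0,0,60,0,0,0],[-1,0,0,70,0,0,0],[-1,0,0,70,0,0,0],[-1,-5,0,70,0,0,0],[-1,-10,0,70,0,0,0],[-1,-15,0,70,0,0,0],[-1,-20,0,70,0,0,0],[-1,-25,0,70,0,0,0],[-1,-30,0,70,0,0,0]]])

```text
t: 8.65
tool_pos: [0.5902, 0.104, 0.1106]
tcp_rot: [2.274, 2.166, 0.009]
contact_force: [0.6, 6.6, 4.6]
width: -0.0001
```

Request:
jog_arm(series=[[[-1,-8,0,0,0,0,0],[-1,-16,0,0,0,0,0],[-1,-24,0,0,0,0,0],[-1,-32,0,0,0,0,0],[-1,-40,0,0,0,0,0],[-1,-48,0,0,0,0,0],[-1,-56,0,0,0,0,0],[-1,-64,0,0,0,0,0],[-1,-70,0,0,0,0,0]]])

```text
t: 9.55
tool_pos: [0.5869, 0.0339, 0.1106]
tcp_rot: [2.274, 2.166, 0.008]
contact_force: [0.4, 7.0, 5.6]
width: 0.0003
```

Request:
jog_arm(series=[[[-1,-7,0,0,0,0,0],[-1,-14,0,0,0,0,0],[-1,-20,0,0,0,0,0],[-1,-23,0,0,0,0,0],[-1,-26,0,0,0,0,0],[-1,-28,0,0,0,0,0]]])

```text
t: 10.15
tool_pos: [0.5854, 0.0061, 0.1105]
tcp_rot: [2.274, 2.166, 0.008]
contact_force: [1.4, 7.2, 5.0]
width: 0.0004
```

Request:
jog_arm(series=[[[-1,-2,0,0,0,0,0],[-1,-4,0,0,0,0,0],[-1,-6,0,0,0,0,0]]])

```text
t: 10.45
tool_pos: [0.5851, 0.0003, 0.1105]
tcp_rot: [2.274, 2.166, 0.008]
contact_force: [0.5, 6.5, 5.7]
width: -0.0
```

Request:
jog_arm(series=[[[-1,-1.5,0,0,0,0,0],[-1,-3,0,0,0,0,0],[-1,-4,0,0,0,0,0]]])

```text
t: 10.75
tool_pos: [0.5851, -0.0017, 0.1105]
tcp_rot: [-2.274, -2.166, -0.013]
contact_force: [2.5, 16.9, 5.7]
width: 0.0
```

Request:
jog_arm(series=[[[-1,-1.5,0,0,0,0,0],[-1,-3,0,0,0,0,0],[-1,-4,0,0,0,0,0]]])

```text
t: 11.05
tool_pos: [0.5857, -0.002, 0.1106]
tcp_rot: [-2.272, -2.164, -0.021]
contact_force: [6.3, 30.9, 6.2]
width: 0.0003
```

The cover stopped dead and force rose to 31 N: home (TCP at case y ≈ +12, so rib face at +2 as expected). Back off and go up, then out beyond the clamp.

Request:
jog_arm(series=[[[-1,10,0,0,0,0,0],[-1,20,0,0,0,0,0],[-1,20,0,-40,0,0,0],[-1,20,0,-85,0,0,0],[-1,20,0,-130,0,0,0],[-1,20,0,-145,0,0,0],[-1,20,0,-145,0,0,0]]])

```text
t: 11.75
tool_pos: [0.586, 0.0105, 0.2572]
tcp_rot: [2.272, 2.162, 0.008]
contact_force: [0.2, 0.4, 0.1]
width: -0.0
```

Run:
```python
from h import *
s=r.state();print(s['t'],s['tool_pos'],s['contact_force'],s['width'])
Y=np.array([-np.sin(PSI),np.cos(PSI),0]);O=np.array([.5838,-.0139,0])
for y,z in((-.225,.25),(-.225,.175),(-.115,.175)): go(O+y*Y+[0,0,z],PSI)
```

```text
11.75 [0.58601947 0.01048813 0.25722435] [0.24999031 0.4380691  0.07951218] -9.2440899035257e-06
shift [-249.5   -1.     7.2] turn [ 0.007  0.    -0.   ]
shift [-249.5   -1.5   82.2] turn [ 0.007  0.    -0.   ]
shift [-139.5   -1.6   82.2] turn [ 0.007  0.    -0.   ]
```

Request:
jog_arm(series=[[[-1,-45,0,0,0,0,0],[-1,-90,0,0,0,0,0],[-1,-135,0,0,0,0,0],[-1,-180,-1,0,0,0,0],[-1,-225,-1,0,0,0,0],[-1,-250,-1,0,0,0,0],[-1,-250,-1,35,0,0,0],[-1,-250,-1,70,0,0,0],[-1,-250,-1,82,0,0,0],[-1,-250,-1,82,0,0,0]]])

```text
t: 12.75
tool_pos: [0.569, -0.237, 0.1673]
tcp_rot: [-2.27, -2.161, 0.0]
contact_force: [-0.3, -0.5, -0.2]
width: -0.0
```

Request:
jog_arm(series=[[[-1,12,0,0,0,0,0],[-1,24,0,0,0,0,0],[-1,36,0,0,0,0,0],[-1,48,0,0,0,0,0],[-1,60,0,0,0,0,0],[-1,72,0,0,0,0,0],[-1,84,0,0,0,0,0],[-1,94,0,0,0,0,0],[-1,104,0,0,0,0,0],[-1,110,0,0,0,0,0]]])

```text
t: 13.75
tool_pos: [0.5769, -0.1275, 0.1721]
tcp_rot: [2.274, 2.167, 0.003]
contact_force: [-0.6, -4.5, 1.0]
width: 0.0003
```

Run:
```python
from h import *
s=r.state();print(s['t'],s['tool_pos'],s['contact_force'],s['width'])
Y=np.array([-np.sin(PSI),np.cos(PSI),0]);O=np.array([.5838,-.0139,0]);print((s['tool_pos']-O)@Y)
a=r.capture('top');b=r.capture('scene')
C=np.zeros((600,800,3),np.uint8)
C[:300]=cv2.resize(a[170:270,260:460],(800,300)); C[300:]=cv2.resize(b[110:260,210:410],(800,300)); cv2.imwrite('pics/c7.png',C)
```

```text
13.75 [ 0.57685194 -0.12753016  0.17208266] [-0.61956023 -4.458016    1.00388264] 0.00026169361116791187
-0.11383409300879192
```

View pics/c7.png

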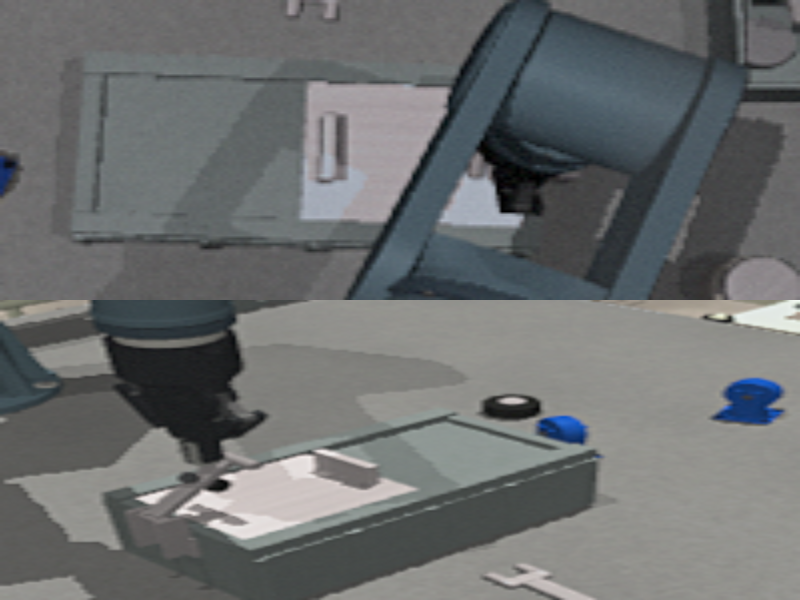

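The cover is closed, with its rib at top crop (333,148). The lever has swung over to about 0.85 rad, bar at scene crop (205,480). Raise, go forward over the bar, then press down.

Request:
jog_arm(series=[[[-1,-4,0,0,0,0,0],[-1,-4,0,-30,0,0,0],[-1,-4,0,-50,0,0,0],[-1,10,0,-50,0,0,0],[-1,22,0,-50,0,0,0],[-1,24,0,-35,0,0,0],[-1,27,0,-15,0,0,0],[-1,30,0,0,0,0,0],[-1,34,0,10,0,0,0],[-1,36,0,18,0,0,0]]])

```text
t: 14.85
tool_pos: [0.5781, -0.083, 0.1534]
tcp_rot: [-2.264, -2.16, -0.018]
contact_force: [-4.0, 38.1, 24.4]
width: -0.0002
```

Request:
jog_arm(series=[[[-1,1,0,4,0,0,0],[-1,2,0,8,0,0,0],[-1,2,0,10,0,0,0]]])

```text
t: 15.15
tool_pos: [0.5781, -0.0781, 0.1429]
tcp_rot: [-2.261, -2.159, -0.023]
contact_force: [-0.0, 43.2, 20.1]
width: 0.0001
```

The finger slipped down in front of the bar (tool pushed +y by 43 N). Relieve it, rise and look.

Request:
jog_arm(series=[[[-1,10,0,0,0,0,0],[-1,20,0,0,0,0,0],[-1,20,0,-30,0,0,0],[-1,20,0,-60,0,0,0],[-1,20,0,-60,0,0,0]]])

```text
t: 15.65
tool_pos: [0.5814, -0.0714, 0.2067]
tcp_rot: [2.271, 2.163, 0.007]
contact_force: [0.1, -0.1, -0.2]
width: 0.0002
```

Run:
```python
from h import *
s=r.state();print(s['t'],s['tool_pos'],s['contact_force'])
Y=np.array([-np.sin(PSI),np.cos(PSI),0]);O=np.array([.5838,-.0139,0]);print((s['tool_pos']-O)@Y)
a=r.capture('top');b=r.capture('scene')
C=np.zeros((600,800,3),np.uint8)
C[:300]=cv2.resize(a[170:270,300:460],(800,300)); C[300:]=cv2.resize(b[140:250,220:360],(800,300)); cv2.imwrite('pics/c8.png',C)
for th in(.3,.4,.5,.6,.7,.8,.9,1.0):
    p=O+(-.16+.09*np.cos(th))*Y+[0,0,.11+.09*np.sin(th)]; u=proj('scene',p);w=proj('top',p); print(th,((u-[220,140])*[800/140,300/110]+[0,300]).round(),((w-[300,170])*[5,3]).round())
```

```text
15.65 [ 0.58142349 -0.07141158  0.20674529] [ 0.12669629 -0.08623493 -0.1746495 ]
-0.05755895785289837
0.3 [310. 452.] [346. 148.]
0.4 [303. 446.] [353. 147.]
0.5 [295. 441.] [363. 146.]
0.6 [285. 436.] [373. 145.]
0.7 [273. 433.] [385. 144.]
0.8 [261. 429.] [399. 144.]
0.9 [247. 427.] [414. 143.]
1.0 [232. 425.] [429. 143.]
```

View pics/c8.png

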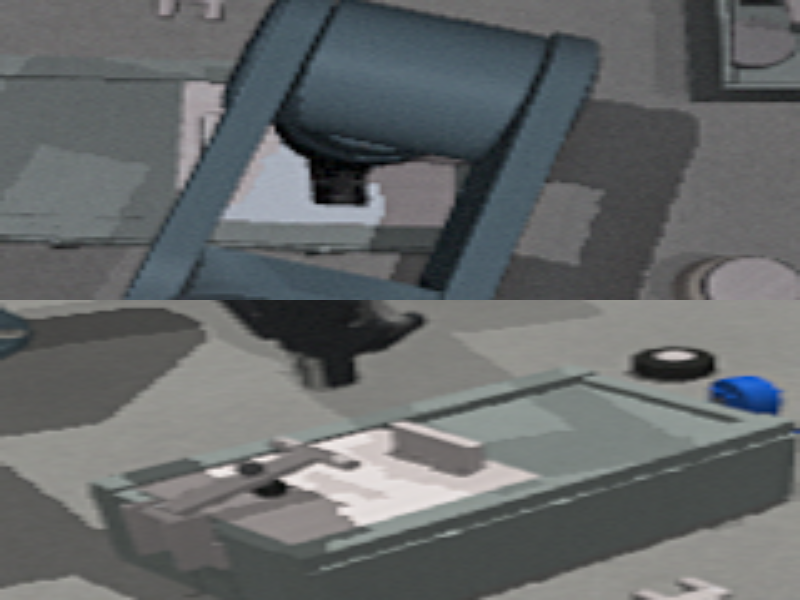

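The bar now lies at scene crop (315,453), about θ ≈ 0.3. Centre the tool over it and press down in small steps.

Request:
jog_arm(series=[[[-1,-9,0,0,0,0,0],[-1,-17,0,0,0,0,0],[-1,-17,0,25,0,0,0],[-1,-17,0,45,0,0,0],[-1,-17,0,54,0,0,0],[-1,-17,0,58,0,0,0],[-1,-17,0,60,0,0,0]]])

```text
t: 16.45
tool_pos: [0.5784, -0.0878, 0.1436]
tcp_rot: [-2.275, -2.165, -0.002]
contact_force: [-2.9, -0.2, 3.8]
width: -0.0
```

Request:
jog_arm(series=[[[-1,0,0,2,0,0,0],[-1,0,0,4,0,0,0],[-1,0,0,6,0,0,0]]])

```text
t: 16.75
tool_pos: [0.5795, -0.0872, 0.1386]
tcp_rot: [2.274, 2.166, 0.006]
contact_force: [-1.8, 4.1, 4.1]
width: -0.0003
```

The 4 N equals hinge friction alone. Keep going.

Request:
jog_arm(series=[[[-1,0.5,0,2,0,0,0],[-1,1,0,4,0,0,0],[-1,1,0,6,0,0,0]]])

```text
t: 17.05
tool_pos: [0.5794, -0.0864, 0.1319]
tcp_rot: [2.274, 2.166, 0.004]
contact_force: [1.0, 2.7, 4.5]
width: 0.0001
```

Request:
jog_arm(series=[[[-1,0,0,1.5,0,0,0],[-1,0,0,3,0,0,0],[-1,0,0,4,0,0,0]]])

```text
t: 17.35
tool_pos: [0.579, -0.0866, 0.1276]
tcp_rot: [2.275, 2.166, 0.003]
contact_force: [1.3, 2.0, 3.4]
width: 0.0
```

Request:
jog_arm(series=[[[-1,0,0,1,0,0,0],[-1,0,0,2,0,0,0],[-1,0,0,3,0,0,0]]])

```text
t: 17.65
tool_pos: [0.5791, -0.0863, 0.1253]
tcp_rot: [2.275, 2.166, 0.004]
contact_force: [-1.0, 5.1, 9.6]
width: 0.0002
```

Pad contact is felt (about 9 N at the pad). Press a little more, aiming for about 18 N of push.

Request:
jog_arm(series=[[[-1,0,0,0.5,0,0,0],[-1,0,0,1,0,0,0]]])

```text
t: 17.85
tool_pos: [0.5791, -0.0862, 0.1246]
tcp_rot: [2.275, 2.166, 0.004]
contact_force: [-0.9, 5.3, 10.2]
width: 0.0
```

Request:
jog_arm(series=[[[-1,0,0,0.7,0,0,0],[-1,0,0,1.4,0,0,0],[-1,0,0,1.4,0,0,0]]])

```text
t: 18.15
tool_pos: [0.5791, -0.086, 0.1235]
tcp_rot: [2.275, 2.167, 0.005]
contact_force: [-2.0, 5.3, 11.3]
width: 0.0
```

Request:
jog_arm(series=[[[-1,0,0,0.7,0,0,0],[-1,0,0,1,0,0,0],[-1,0,0,1,0,0,0]]])

```text
t: 18.45
tool_pos: [0.5792, -0.0859, 0.123]
tcp_rot: [2.275, 2.167, 0.005]
contact_force: [-2.1, 7.4, 15.2]
width: 0.0003
```

Request:
jog_arm(series=[[[-1,0,0,0.5,0,0,0],[-1,0,0,0.8,0,0,0],[-1,0,0,0.8,0,0,0]]])

```text
t: 18.75
tool_pos: [0.5793, -0.0859, 0.1224]
tcp_rot: [2.275, 2.167, 0.005]
contact_force: [-3.1, 7.7, 15.7]
width: -0.0001
```

Request:
jog_arm(series=[[[-1,0,0,-2,0,0,0],[-1,0,0,-5,0,0,0],[-1,0,0,-15,0,0,0],[-1,0,0,-50,0,0,0],[-1,0,0,-95,0,0,0],[-1,0,0,-135,0,0,0],[-1,0,0,-150,0,0,0],[-1,0,0,-150,0,0,0]]])

```text
t: 19.55
tool_pos: [0.5797, -0.0876, 0.2734]
tcp_rot: [2.272, 2.163, 0.006]
contact_force: [0.1, 0.9, -1.1]
width: 0.0002
```

Request:
jog_arm(series=[[[-1,45,0,0,0,0,0],[-1,90,0,0,0,0,0],[-1,135,0,0,0,0,0],[-1,180,0,0,0,0,0],[-1,225,0,0,0,0,0],[-1,270,0,0,0,0,0],[-1,300,0,0,0,0,0],[-1,300,0,0,0,0,0]]])

```text
t: 20.35
tool_pos: [0.5914, 0.2164, 0.2675]
tcp_rot: [-2.268, -2.169, 0.003]
contact_force: [-0.3, -0.9, -0.6]
width: 0.0001
```

Run:
```python
from h import *
s=r.state();print(s['t'],s['tool_pos'],s['contact_force'])
a=r.capture('top');b=r.capture('scene')
C=np.zeros((600,800,3),np.uint8)
C[:300]=cv2.resize(a[180:280,260:460],(800,300)); C[300:]=cv2.resize(b[140:250,220:360],(800,300)); cv2.imwrite('pics/c9.png',C)
Y=np.array([-np.sin(PSI),np.cos(PSI),0]);O=np.array([.5838,-.0139,0])
for th in(-.1,0,.1,.2):
    p=O+(-.16+.09*np.cos(th))*Y+[0,0,.11+.09*np.sin(th)]; u=proj('scene',p); print(th,((u-[220,140])*[800/140,300/110]+[0,300]).round())
```

```text
20.35 [0.59143797 0.21638336 0.26751038] [-0.29744418 -0.89639352 -0.58126009]
-0.1 [323. 480.]
0 [322. 473.]
0.1 [320. 465.]
0.2 [316. 459.]
```

View pics/c9.png

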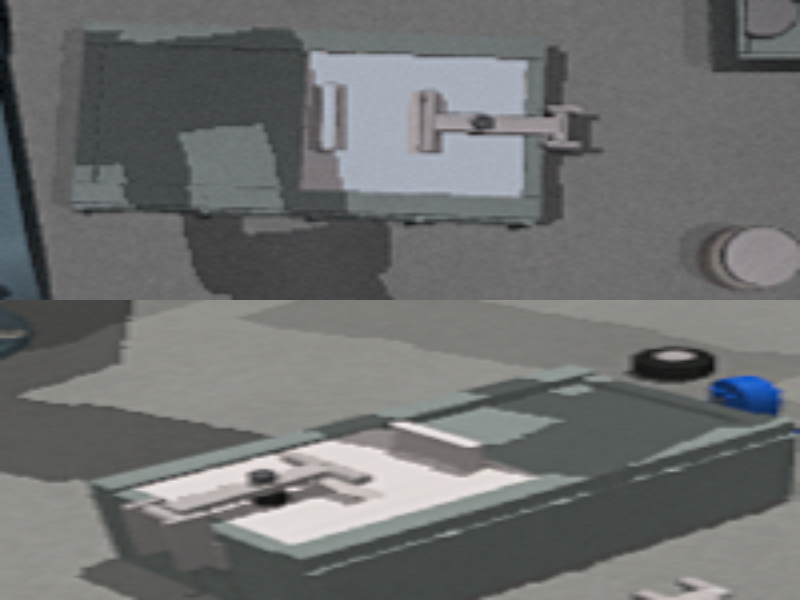

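The lever lies level (about 0.05 rad), bar at scene crop (329,469). The cover is closed, rib at top crop (330,117), and the jar and bare wheel are unmoved. I check the cover edge numerically, then hand in.

Run:
```python
from h import *
a=r.capture('top')
Y=np.array([-np.sin(PSI),np.cos(PSI),0]);O=np.array([.5838,-.0139,0])
u0,v0=proj('top',O+.012*Y+[0.045,0,.096]); row=a[int(round(v0))].min(1).astype(int); print('home edge expected u',u0.round(1),row[int(u0)-6:int(u0)+8])
s=r.state(); print(s['t'],s['qvel'].round(4).max(),s['contact_force'].round(1)); r.sign_off()
```

```text
home edge expected u 335.8 [ 64  67  72  63  69  64  62  80 120 113 132 172 166 167]
20.5 0.0033 [0.5 0.5 0.7]
the job is handed in; nothing more can be done
```

I handed the job in at t = 20.5 s with all three steps done. I had no direct reading of the pad's grip after release, and the hand-in gave no verdict.

- **Castor:** I set it down in the bin on its plate after feeling the floor at about 3 N. After release the picture showed it standing upright. It is now hidden under the cover, so I could not check it again.
- **Cover:** I pushed it by its rib until it stopped dead and the force rose to 31 N. In the last picture its trailing edge is at about pixel column 337–338, against 336 expected. That is 1–2 pixels (2–4 mm), no better than the measuring accuracy, and on the closed side.
- **Clamp:** My first press missed the bar. The finger slipped in front of it and the side force reached 43 N, below the 120 N wrist limit, so I backed off, looked and pressed again centred. The final press was 16 N on the bar, which I work out as about 19 N at the pad. After release the lever stayed down at about 0.05 rad. From the hinge friction I would expect the pad to keep roughly 6 N.
- **Bystanders:** In the last picture the jar and bare wheel look unmoved. Only part of the spanner was in view, but the arm never went near it. The arm is clear and touches nothing.

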